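# Point out the refill kit in the laundry nook

## Task

I am about to refill the pump bottle, so show me what I need, in this order: point at the press-button on top of the pump bottle, then at the middle of the folded funnel, then at the bristle head (the wide end) of the bamboo brush, each time from straight above with the fingertips about 3 cm over it, dwelling there for at least two seconds. Touch and move nothing at all, and do not point at the screw-capped bottle or the peg tin on the way. Finish with the hand raised, the fingertips at least 10 cm higher than the top of the pump bottle.

Things in the scene. Friction and masses are not known exactly. Their poses are not given: they have to be found in the camera images.
- pump_bottle: closed pump bottle, loose, white plastic, standing upright: round body 72 mm across and 110 mm high, grey collar, on it a round press-button head 38 mm across whose flat top is 155 mm above the shelf, with a thin spout that sticks out 51 mm from the axis towards the bottle's own -x. Origin at the centre of its underside, z up along its axis
- pump_top (a point): centre of the flat top of the pump bottle's press-button, 155 mm above its underside, z up
- funnel: silicone collapsible funnel, folded flat, grey, loose, lying on the shelf: low round disc 100 mm across and 19 mm high with concentric ridges, a short spout tube 22 mm across rising in its middle to 25 mm, and a hanging loop that reaches 74 mm from the centre towards its own +x. Origin at the centre of its underside, z up
- funnel_mid (a point): top of the short spout tube in the middle of the folded funnel, 25 mm above the shelf, z up
- brush: small bamboo brush, loose, lying flat with its bristles down, 160 mm long over all and 30 mm high: head 56 mm by 40 mm at its own +x end, with cork-brown bristles beneath it, and a slim handle 16 mm wide towards -x ending in a 24 mm round knob. Origin on the shelf under the middle of its length, x along the handle towards the head, z up
- brush_head (a point): middle of the top face of the brush's bristle head, 48 mm from the brush's origin along its +x and 30 mm above the shelf, z up
- capped_bottle: bystander: plain white plastic bottle, loose, upright, 68 mm across and 153 mm high, with a plain grey screw cap 36 mm across and no spout. Origin at the centre of its underside, z up
- cap_top (a point): centre of the top of the screw cap, 153 mm above the shelf, z up
- peg_tin: bystander: round open aluminium tin, loose, 87 mm across and 68 mm high, wooden clothes pegs standing in it up to about 80 mm. Origin at the centre of its underside, z up
- tin_top (a point): centre of the peg tin at the height of the peg tops, 80 mm above the shelf, z up
- caddy: bystander: two-tier stacking caddy of white plastic trays with odds and ends in them, fixed, 220 mm (its x) by 160 mm (its y) by 170 mm high. Origin at the centre of its underside, z up
Not all that is in view belongs to the job. What is meant by the brush is not red, and is the larger of those in its own colour.

How it is judged:
By the outcome, as a careful person would: the job done as asked, in the order asked, and still so for the second after the job is handed in, with the robot touching nothing.
It also fails if it takes over 58 s, if anything falls off the work surface, if the arm or the gripper's body presses on something with over 40 N, if the wrist force passes 120 N, or if a joint passes its speed limit or range.

## Robot

A 6-joint arm with a two-finger parallel gripper is mounted at the origin on the work surface. World frame = base frame: x ahead of the robot, y to its left, z up, the work surface at z = 0. Lengths are in m, angles in degrees, forces in N, time in s.
With the tool pointing down it reaches from about 0.4 to 0.825 m from the base axis. Payload 7 kg.
Tool frame: the origin (TCP) lies midway between the tips of the shut fingers; the grasp point (between the pads) lies 19 mm behind it; z points along the fingers, y is the line along which they close (so a half turn about z gives the same grasp; the last joint's range is limited). The gripper opens to 88 mm and grips with 3 to 60 N. Pads are 19 mm wide; open, the fingers measure 130 mm over their backs; the gripper's body (78 mm by 193 mm) begins 47 mm behind the grasp point.
Start: joints at [90.189, 20.546, 0.682, 0, -70.136, -16.507], TCP at [0.19, 0.648, 0.227] pointing down, gripper open.
Joint ranges: [-176.03, 176.03], [-82.01, 121.73], [-58.28, 71.71], [-173.87, 95.51], [-174.79, -0.11], [-173.66, 173.66]. Speed limits (degrees/s): [136.94, 136.94, 172.46, 180, 180, 180].

## Interface

Orientations are given as [roll, pitch, yaw] about the fixed x, y, z axes, in that order (R = Rz(yaw) Ry(pitch) Rx(roll)).
In Python, from plant import * gives the robot as it stands.
- The arm moves only by the tool move_arm, never from a script. Its argument "commands" is a list of rows, each a list of 7 numbers: the shift along the world's x, y, z in mm, then the turn, a rotation vector about the world's x, y, z in degrees, then the opening in per cent of the stroke, from 0 (shut) to 100 (fully open). In form: [[x, y, z, rx, ry, rz, fingers], ...]. A call has 1 to 20 rows; each row shifts and turns the commanded pose from where the row before left it; what a row does not reach is not made up. A row lasts 1/10 s, in which the tool goes at most 50 mm and 8.59 degrees, less where a joint would pass 70% of its speed; a pose out of reach is approached as far as the arm can. A call with a gripper value outside its range is refused whole. The fingers move at their own pace and stop on an object; "squeeze" is the grip in N (left out, the last holds). Time passes only in rows, so rows that do not move let the fingers close. It gives the time, the measured TCP pose, the force and the opening at its end, in the units of the state.
- get_state(): the state, without advancing time (a new reading comes with each control period).
- capture(name): name is "side" or "top"; returns a dict with "frame" (420x560x3 uint8, blue, green, red), "camera_matrix" (3x3 intrinsics, pixels), "dist_coeffs" ([k1, k2, p1, p2, k3] as OpenCV has them; the pictures are not rectified), "world_to_cam" (4x4, takes a point from world to camera coordinates). Camera axes: x right, y up, looking along -z (the intrinsics and any distortion apply to the point x, -y, -z); pixel columns grow to the right and rows downward; lengths in m; the calibration is good to about 2 mm. A picture is of the moment at which its call begins. There is no depth.
- close_job(): hands the job in, once; it reports no verdict.
The state is a dict: "time_s": time; "joints": joint angles; "qd": joint speeds; "joint_torque": joint torques, N m; "tcp_pos": TCP position; "eef_rot": TCP orientation; "contact_force": force on the tool from outside, world axes, zero at the start; "moment": the same for the moment, N m; "gripper_width": finger opening in m.
Only numpy, scipy, OpenCV 4.12 (cv2) and the standard library are available. Lean on these libraries where they do the work, as an engineer would, in place of code of your own. Each camera call takes 0.05 s, during which the arm holds its last target. There are 200 camera calls.

## Working session

There is one attempt and no reset: what is moved stays moved. The work goes in short steps, Python scripts to look and compute and a tool call to move; the robot and the scene stay as the last step left them, time stands still between calls to the robot, and variables do not carry over. Pictures are saved under pics/ and viewed, on a budget of 10 in all, crops included, one or two more only if the job needs it, and the job is handed in when it is done.

Besides the shell and the picture viewer there is one more tool, called as a command line: name --pt "numbers of a row" for each row, then --argument value for the rest. move_arm: Moves the arm, as the interface text tells. Its arguments: {"type":"object","properties":{"commands":{"type":"array"},"squeeze":{"type":"number"}},"required":["commands"]}

```bash
mkdir -p pics; cat > h.py <<'E'
from plant import *
import numpy as np, cv2, pickle
def shoot(n):
    d=capture(n); pickle.dump(d,open(f'{n}.pkl','wb')); return d
def load(n): return pickle.load(open(f'{n}.pkl','rb'))
def ray(d,uv):
    K=np.array(d['camera_matrix'],float);D=np.array(d['dist_coeffs'],float);T=np.array(d['world_to_cam'],float)
    p=cv2.undistortPoints(np.array([[uv]],float),K,D)[0,0]
    R=T[:3,:3];c=-R.T@T[:3,3]
    return c,R.T@np.array([p[0],-p[1],-1.])
def onz(d,uv,z):
    c,v=ray(d,uv); return c+v*(z-c[2])/v[2]
def proj(d,P):
    K=np.array(d['camera_matrix'],float);D=np.array(d['dist_coeffs'],float);T=np.array(d['world_to_cam'],float)
    q=(T[:3,:3]@np.array(P,float).reshape(-1,3).T).T+T[:3,3]
    return cv2.projectPoints(q*[1,-1,-1],np.zeros(3),np.zeros(3),K,D)[0][:,0]
E
python3 - <<'E'
from h import *
for n in('side','top'):
    d=shoot(n); cv2.imwrite(f'pics/{n}1.png',cv2.resize(d['frame'],(784,588)))
    print(n,ray(d,(280,210)))
print(get_state())
E
```

```text
side (array([0.21949942, 0.66545906, 0.87839977]), array([ 0.29026784, -0.59468931, -0.74976514]))
top (array([0.44159679, 0.07252577, 1.1004663 ]), array([ 0.08975331,  0.01080531, -0.9960532 ]))
{'time_s': 0.1, 'joints': array([ 9.01895785e+01,  2.05884076e+01,  6.40335919e-01, -1.82735184e-02,
       -7.01357403e+01, -1.65075684e+01]), 'qd': array([-0.08430343, -0.05834444,  0.05102536, -0.04391368,  0.1192576 ,
        0.0496904 ]), 'joint_torque': array([-1.24050868e-03, -5.84165311e+01,  2.93754995e+01,  7.01566815e+00,
        1.02622923e-02, -4.58205147e-05]), 'tcp_pos': array([0.18954555, 0.64739587, 0.22571251]), 'eef_rot': array([ 1.79914761e+02, -7.34561064e-03, -1.63242063e+01]), 'contact_force': array([ 0.08167774, -0.79885066, -0.80659857]), 'moment': array([-0.02861891, -0.03674168, -0.04267556]), 'gripper_width': 0.08789183800474375}
```

View pics/top1.png

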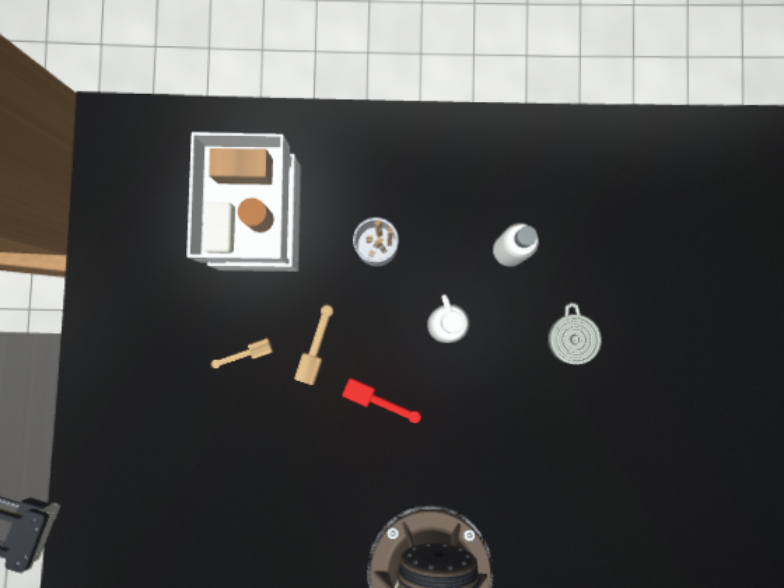

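View pics/side1.png

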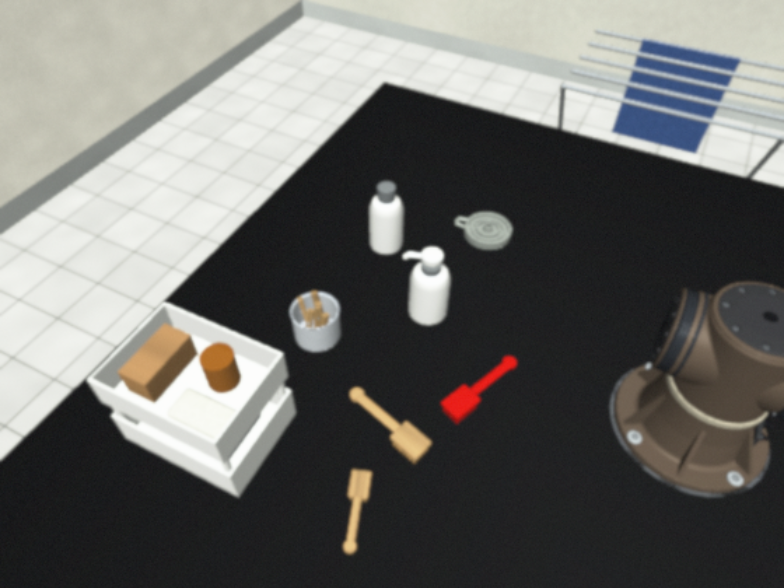

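Top view (784-wide display pixels): the pump bottle with its spout is at (448,322) and the screw-capped bottle at (517,243). The funnel is at (575,338), the tin at (376,241) and the caddy at (245,200). There are three brush candidates: large bamboo (315,345), small bamboo (243,353) and red (380,400). The large bamboo one fits because it is not red and is the larger of its colour. Its head is the wide end at (308,370).

```bash
cat > m.py <<'E'
from h import *
t=load('top');s=load('side')
def blobs(d,z,lo,hi,amin=60):
    hsv=cv2.cvtColor(d['frame'],cv2.COLOR_BGR2HSV); m=cv2.inRange(hsv,lo,hi)
    n,l,st,c=cv2.connectedComponentsWithStats(m)
    return m,[(i,st[i],c[i]) for i in range(1,n) if st[i][4]>amin],l
# bamboo
for nm,d in(('top',t),('side',s)):
    m,b,l=blobs(d,.03,(8,70,90),(28,200,255))
    for i,st,c in b:
        ys,xs=np.where(l==i); P=np.array([onz(d,(x,y),.027)[:2] for x,y in zip(xs,ys)])
        mu=P.mean(0);w,V=np.linalg.eigh(np.cov(P.T));a=V[:,1];q=(P-mu)@a
        if abs(q.min())>q.max(): pass
        else: a=-a;q=-q   # head = side where the mass is: shorter extent
        L=q.max()-q.min(); mid=mu+a*(q.max()+q.min())/2
        print(nm,'px',c.round(),st[4],'L',L.round(4),'wmean',(len(P)),'mid',mid.round(4),'axis',a.round(3),'head@+48',(mid+a*.048).round(4))
# funnel
m,b,l=blobs(t,0,(0,0,40),(179,70,255))
for i,st,c in b:
    if 360<c[0]<460 and 200<c[1]<280:
        mm=(l==i).astype(np.uint8); op=cv2.morphologyEx(mm,cv2.MORPH_OPEN,cv2.getStructuringElement(2,(17,17)))
        k,_=cv2.findContours(op,0,1); (x,y),r=cv2.minEnclosingCircle(max(k,key=len))
        p=onz(t,(x,y),.015); print('funnel disc',x,y,r,p.round(4),'diam',2*np.linalg.norm(onz(t,(x+r,y),.015)-p))
def crop(d,x,y,w,h,k): return cv2.resize(d['frame'][y:y+h,x:x+w],None,fx=k,fy=k,interpolation=2)
A=crop(t,140,205,150,100,4)[:, :]
B=np.hstack([crop(t,290,195,50,55,4),crop(t,380,205,55,55,4)[:220],crop(s,280,170,47,55,4)])
W=max(A.shape[1],B.shape[1]); pad=lambda I:np.pad(I,((0,0),(0,W-I.shape[1]),(0,0)))
cv2.imwrite('pics/crop1.png',np.vstack([pad(A)[:370],pad(B)])); print(W)
E
python3 m.py
```

```text
top px [169. 117.] 917 L 0.1132 wmean 917 mid [0.7948 0.4015] axis [-0.052  0.999] head@+48 [0.7923 0.4495]
top px [181. 153.] 405 L 0.0763 wmean 405 mid [0.6924 0.3652] axis [0.747 0.665] head@+48 [0.7282 0.3971]
top px [ 22. 185.] 922 L 0.1372 wmean 922 mid [0.5924 0.7978] axis [0.2  0.98] head@+48 [0.602  0.8448]
top px [224. 250.] 559 L 0.1596 wmean 559 mid [0.437  0.2333] axis [-0.96   0.279] head@+48 [0.3909 0.2467]
top px [176. 252.] 308 L 0.1216 wmean 308 mid [0.4117 0.3809] axis [ 0.345 -0.938] head@+48 [0.4282 0.3358]
side px [224. 222.] 250 L 0.0881 wmean 250 mid [0.6656 0.0897] axis [-0.75   0.661] head@+48 [0.6296 0.1214]
side px [112. 258.] 1705 L 0.1519 wmean 1705 mid [0.8403 0.3108] axis [-0.242  0.97 ] head@+48 [0.8287 0.3573]
side px [157. 262.] 731 L 0.1054 wmean 731 mid [0.7385 0.2749] axis [-0.792  0.611] head@+48 [0.7005 0.3042]
side px [282. 305.] 940 L 0.1653 wmean 940 mid [0.4367 0.2356] axis [-0.953  0.302] head@+48 [0.391  0.2501]
side px [254. 360.] 668 L 0.1237 wmean 668 mid [0.4097 0.3847] axis [ 0.345 -0.939] head@+48 [0.4263 0.3397]
funnel disc 410.1468505859375 241.91958618164062 19.809507369995117 [ 0.4575 -0.2824  0.015 ] diam 0.10999843195179376
608
```

View pics/crop1.png

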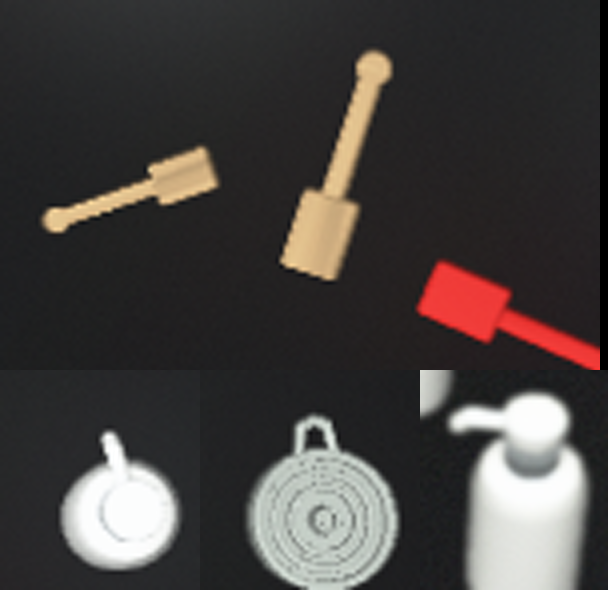

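The crop confirms it: of the three brushes, the large bamboo one has its head at (320,235) in the crop. The pump head is separate from the collar and its spout is visible. Next I'll get the remaining points by triangulation and on-plane checks.

```bash
python3 - <<'E'
from h import *
t=load('top');s=load('side')
print('pump head top',onz(t,(323.1,229.7),.155).round(4),'side',onz(s,(308.9,181),.155).round(4))
# two-ray
c1,v1=ray(t,(323.1,229.7));c2,v2=ray(s,(308.9,181))
a=np.linalg.lstsq(np.c_[v1,-v2],c2-c1,rcond=None)[0];print('tri',(c1+v1*a[0]).round(4),(c2+v2*a[1]).round(4))
print('pump body silhouette c (z~.09)',onz(t,(320,230),.09).round(4))
print('funnel top',onz(t,(410.6,242.1),.025).round(4),'side',onz(s,(488/1.4,229/1.4),.025).round(4))
print('cap',onz(t,(526/1.4,236/1.4),.153).round(4),'side',onz(s,(386/1.4,187/1.4),.153).round(4))
print('tin',onz(t,(376/1.4,241/1.4),.068).round(4))
hd=onz(t,(140+320/4,205+235/4),.03);print('head',hd.round(4))
print('small brush/red',onz(t,(260/1.4,348/1.4),.03).round(3),onz(t,(358/1.4,392/1.4),.03).round(3))
print('caddy corner',onz(t,(290/1.4,265/1.4),.1).round(3))
# overlay
for n,d in(('t',t),('s',s)):
  print(n,(proj(d,[[.4575,-.282,.025],[.391,.248,.03]])).round(1))
E
```

```text
pump head top [ 0.4805 -0.0241  0.155 ] side [ 0.4796 -0.0243  0.155 ]
tri [ 0.4805 -0.0241  0.1548] [ 0.4797 -0.0245  0.1548]
pump body silhouette c (z~.09) [ 0.4822 -0.0227  0.09  ]
funnel top [ 0.4569 -0.2804  0.025 ] side [ 0.4517 -0.2697  0.025 ]
cap [ 0.6355 -0.1528  0.153 ] side [ 0.6353 -0.1514  0.153 ]
tin [0.637 0.117 0.068]
head [0.3857 0.2462 0.03  ]
small brush/red [0.425 0.342 0.03 ] [0.343 0.147 0.03 ]
caddy corner [0.582 0.275 0.1  ]
t [[411.2 241.9]
 [219.4 261.8]]
s [[348.2 160.5]
 [291.4 311.8]]
```

move_arm --pt "14.5 -33.6 20 0 0 -4.9 0" --pt "14.5 -33.6 20 0 0 -4.9 0" --pt "14.5 -33.6 20 0 0 -4.9 0" --pt "14.5 -33.6 20 0 0 -4.9 0" --pt "14.5 -33.6 0 0 0 -4.9 0" --pt "14.5 -33.6 0 0 0 -4.9 0" --pt "14.5 -33.6 0 0 0 -4.9 0" --pt "14.5 -33.6 0 0 0 -4.9 0" --pt "14.5 -33.6 0 0 0 -4.9 0" --pt "14.5 -33.6 0 0 0 -4.9 0" --pt "14.5 -33.6 0 0 0 -4.9 0" --pt "14.5 -33.6 0 0 0 -4.9 0" --pt "14.5 -33.6 0 0 0 -4.9 0" --pt "14.5 -33.6 0 0 0 -4.9 0" --pt "14.5 -33.6 0 0 0 -4.9 0" --pt "14.5 -33.6 0 0 0 -4.9 0" --pt "14.5 -33.6 0 0 0 -4.9 0" --pt "14.5 -33.6 0 0 0 -4.9 0" --pt "14.5 -33.6 0 0 0 -4.9 0" --pt "14.5 -33.6 0 0 0 -4.9 0"

```text
time_s: 2.1
tcp_pos: [0.4798, -0.0258, 0.3064]
eef_rot: [180.0, 0.0, -114.5]
contact_force: [0.2, 0.5, -0.1]
gripper_width: 0.0005
```

move_arm --pt "0 0 -20 0 0 0 0" --pt "0 0 -20 0 0 0 0" --pt "0 0 -20 0 0 0 0" --pt "0 0 -20 0 0 0 0" --pt "0 0 -15 0 0 0 0" --pt "0 0 -10 0 0 0 0" --pt "0 0 -8 0 0 0 0" --pt "0 0 -5 0 0 0 0" --pt "0 0 -2 0 0 0 0" --pt "0 0 0 0 0 0 0" --pt "0 0 0 0 0 0 0"

```text
time_s: 3.2
tcp_pos: [0.48, -0.0241, 0.1871]
eef_rot: [-180.0, 0.0, -114.3]
contact_force: [0.0, 0.2, -0.3]
gripper_width: 0.0003
```

```bash
python3 - <<'E'
from h import *
s=shoot('side'); st=get_state(); print(st['tcp_pos'],st['joints'].round(1),proj(s,[st['tcp_pos'],[.48,-.024,.155]]))
cv2.imwrite('pics/pump.png',cv2.resize(s['frame'][100:260,220:400],None,fx=4,fy=3.7,interpolation=2)[:592])
E
```

```text
[ 0.47997523 -0.02412575  0.18704823] [ 20.6   3.8 -26.5   0.  -59.6 -45. ] [[309.57628476 171.33149775]
 [308.69429626 181.01417773]]
```

View pics/pump.png

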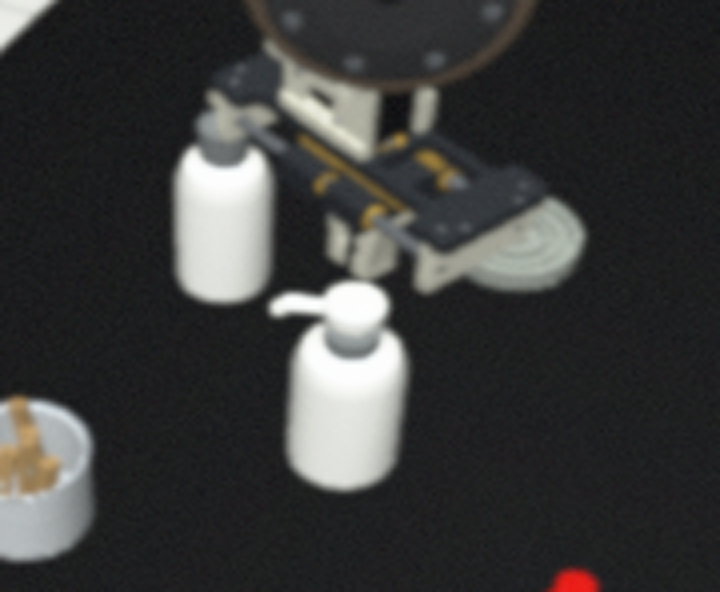

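The side crop shows the shut tips just over the pump button, with a clear gap and nothing touched. Now I dwell here.

move_arm --pt "0 0 -2 0 0 0 0" --pt "0 0 0 0 0 0 0" --pt "0 0 0 0 0 0 0" --pt "0 0 0 0 0 0 0" --pt "0 0 0 0 0 0 0" --pt "0 0 0 0 0 0 0" --pt "0 0 0 0 0 0 0" --pt "0 0 0 0 0 0 0" --pt "0 0 0 0 0 0 0" --pt "0 0 0 0 0 0 0" --pt "0 0 0 0 0 0 0" --pt "0 0 0 0 0 0 0" --pt "0 0 0 0 0 0 0" --pt "0 0 0 0 0 0 0" --pt "0 0 0 0 0 0 0" --pt "0 0 0 0 0 0 0" --pt "0 0 0 0 0 0 0" --pt "0 0 0 0 0 0 0" --pt "0 0 0 0 0 0 0" --pt "0 0 0 0 0 0 0"

```text
time_s: 5.25
tcp_pos: [0.4797, -0.0242, 0.1846]
eef_rot: [-180.0, 0.0, -114.3]
contact_force: [-0.3, 0.8, -0.1]
gripper_width: 0.0004
```

move_arm --pt "0 0 0 0 0 0 0" --pt "0 0 0 0 0 0 0" --pt "0 0 0 0 0 0 0" --pt "0 0 0 0 0 0 0" --pt "0 0 0 0 0 0 0" --pt "0 0 15 0 0 0 0" --pt "0 0 25 0 0 0 0" --pt "0 0 30 0 0 0 0" --pt "0 0 25 0 0 0 0" --pt "0 0 10 0 0 0 0" --pt "-2.3 -25.7 0 0 0 0 0" --pt "-2.3 -25.7 0 0 0 0 0" --pt "-2.3 -25.7 0 0 0 0 0" --pt "-2.3 -25.7 0 0 0 0 0" --pt "-2.3 -25.7 0 0 0 0 0" --pt "-2.3 -25.7 0 0 0 0 0" --pt "-2.3 -25.7 0 0 0 0 0" --pt "-2.3 -25.7 0 0 0 0 0" --pt "-2.3 -25.7 0 0 0 0 0" --pt "-2.3 -25.7 0 0 0 0 0"

```text
time_s: 7.25
tcp_pos: [0.4562, -0.2821, 0.2888]
eef_rot: [179.9, 0.0, -114.3]
contact_force: [0.5, 0.1, 0.1]
gripper_width: 0.0007
```

move_arm --pt "0 0 -20 0 0 0 0" --pt "0 0 -30 0 0 0 0" --pt "0 0 -30 0 0 0 0" --pt "0 0 -30 0 0 0 0" --pt "0 0 -30 0 0 0 0" --pt "0 0 -30 0 0 0 0" --pt "0 0 -25 0 0 0 0" --pt "0 0 -15 0 0 0 0" --pt "0 0 -10 0 0 0 0" --pt "0 0 -8 0 0 0 0" --pt "0 0 -5 0 0 0 0" --pt "0 0 -2 0 0 0 0" --pt "0 0 0 0 0 0 0" --pt "0 0 0 0 0 0 0"

```text
time_s: 8.65
tcp_pos: [0.457, -0.2813, 0.0551]
eef_rot: [-179.9, 0.0, -114.3]
contact_force: [0.7, -0.6, -0.1]
gripper_width: 0.0005
```

```bash
python3 - <<'E'
from h import *
s=shoot('side'); st=get_state(); print(st['tcp_pos'],st['joints'].round(1),proj(s,[st['tcp_pos'],[.457,-.281,.025]]))
cv2.imwrite('pics/fun.png',cv2.resize(s['frame'][90:240,240:420],None,fx=4,fy=4,interpolation=2))
E
```

```text
[ 0.45706416 -0.28132143  0.05515639] [-10.7  17.8 -29.1   0.  -43.1 -13.6] [[349.64392778 152.98920414]
 [348.25424467 160.74777201]]
```

View pics/fun.png

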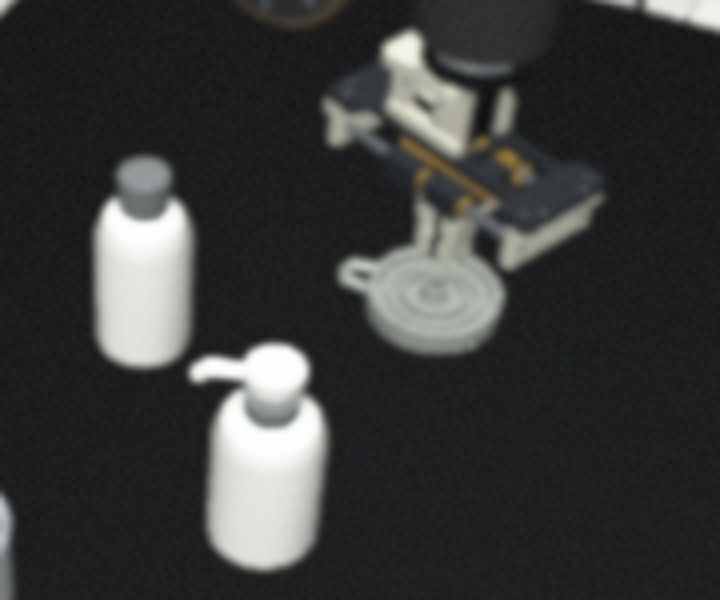

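The crop shows the tips over the funnel's central tube, with clearance to both bottles. The side-view ring pixel implies a height of about 15 mm at the same xy, so the xy holds (within about 3 mm). Dwell, then go to the brush.

move_arm --pt "0 0 0 0 0 0 0" --pt "0 0 0 0 0 0 0" --pt "0 0 0 0 0 0 0" --pt "0 0 0 0 0 0 0" --pt "0 0 0 0 0 0 0" --pt "0 0 0 0 0 0 0" --pt "0 0 0 0 0 0 0" --pt "0 0 0 0 0 0 0" --pt "0 0 0 0 0 0 0" --pt "0 0 0 0 0 0 0" --pt "0 0 0 0 0 0 0" --pt "0 0 0 0 0 0 0" --pt "0 0 0 0 0 0 0" --pt "0 0 0 0 0 0 0" --pt "0 0 0 0 0 0 0" --pt "0 0 0 0 0 0 0" --pt "0 0 0 0 0 0 0" --pt "0 0 0 0 0 0 0" --pt "0 0 0 0 0 0 0" --pt "0 0 0 0 0 0 0"

```text
time_s: 10.7
tcp_pos: [0.4566, -0.2812, 0.0545]
eef_rot: [180.0, 0.0, -114.3]
contact_force: [-0.4, 0.6, -0.6]
gripper_width: 0.0003
```

move_arm --pt "0 0 0 0 0 0 0" --pt "0 0 0 0 0 0 0" --pt "0 0 0 0 0 0 0" --pt "0 0 0 0 0 0 0" --pt "0 0 20 0 0 0 0" --pt "0 0 35 0 0 0 0" --pt "0 0 35 0 0 0 0" --pt "0 0 35 0 0 0 0" --pt "0 0 35 0 0 0 0" --pt "0 0 35 0 0 0 0" --pt "0 0 35 0 0 0 0" --pt "0 0 30 0 0 0 0" --pt "0 0 10 0 0 0 0"

```text
time_s: 12.0
tcp_pos: [0.4576, -0.2818, 0.3283]
eef_rot: [-179.7, 0.0, -114.3]
contact_force: [0.5, 0.1, -0.7]
gripper_width: 0.0008
```

move_arm --pt "-3.4 26.5 0 0 0 0 0" --pt "-3.4 26.5 0 0 0 0 0" --pt "-3.4 26.5 0 0 0 0 0" --pt "-3.4 26.5 0 0 0 0 0" --pt "-3.4 26.5 0 0 0 0 0" --pt "-3.4 26.5 0 0 0 0 0" --pt "-3.4 26.5 0 0 0 0 0" --pt "-3.4 26.5 0 0 0 0 0" --pt "-3.4 26.5 0 0 0 0 0" --pt "-3.4 26.5 0 0 0 0 0" --pt "-3.4 26.5 0 0 0 0 0" --pt "-3.4 26.5 0 0 0 0 0" --pt "-3.4 26.5 0 0 0 0 0" --pt "-3.4 26.5 0 0 0 0 0" --pt "-3.4 26.5 0 0 0 0 0" --pt "-3.4 26.5 0 0 0 0 0" --pt "-3.4 26.5 0 0 0 0 0" --pt "-3.4 26.5 0 0 0 0 0" --pt "-3.4 26.5 0 0 0 0 0" --pt "-3.4 26.5 0 0 0 0 0"

```text
time_s: 14.0
tcp_pos: [0.3881, 0.2497, 0.324]
eef_rot: [180.0, -0.0, -114.3]
contact_force: [1.2, -0.1, 0.1]
gripper_width: 0.0001
```

move_arm --pt "0 0 -20 0 0 0 0" --pt "0 0 -30 0 0 0 0" --pt "0 0 -30 0 0 0 0" --pt "0 0 -30 0 0 0 0" --pt "0 0 -30 0 0 0 0" --pt "0 0 -30 0 0 0 0" --pt "0 0 -20 0 0 0 0" --pt "0 0 -10 0 0 0 0" --pt "0 0 0 0 0 0 0" --pt "0 0 0 0 0 0 0"

```text
time_s: 15.0
tcp_pos: [0.389, 0.2491, 0.1252]
eef_rot: [-180.0, 0.0, -114.3]
contact_force: [-0.6, 0.3, -0.7]
gripper_width: 0.0006
```

move_arm --pt "0 0 -15 0 0 0 0" --pt "0 0 -15 0 0 0 0" --pt "0 0 -15 0 0 0 0" --pt "0 0 -10 0 0 0 0" --pt "0 0 -6 0 0 0 0" --pt "0 0 -4 0 0 0 0" --pt "0 0 0 0 0 0 0" --pt "0 0 0 0 0 0 0"

```text
time_s: 15.8
tcp_pos: [0.3889, 0.2491, 0.06]
eef_rot: [-180.0, 0.0, -114.3]
contact_force: [1.4, 0.6, -0.4]
gripper_width: 0.0006
```

```bash
python3 - <<'E'
from h import *
s=shoot('side'); st=get_state(); print(st['tcp_pos'],st['joints'].round(1),proj(s,[st['tcp_pos'],[.389,.248,.03]]))
cv2.imwrite('pics/br.png',cv2.resize(s['frame'][200:350,200:380],None,fx=4,fy=4,interpolation=2))
E
```

```text
[0.38890535 0.24909493 0.06001764] [ 57.2  11.2 -38.    0.  -40.8 -81.5] [[292.46994958 305.89939252]
 [292.18907768 312.21504009]]
```

View pics/br.png

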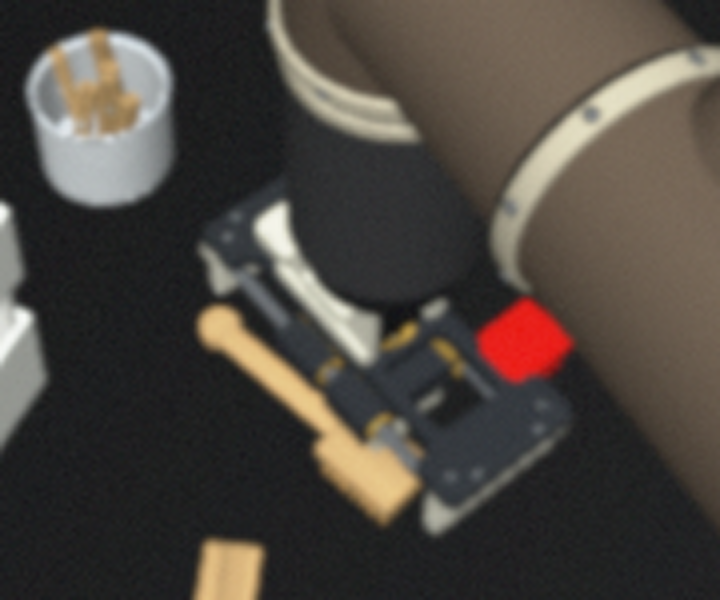

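The tips are over the large brush's head (crop ~(370,450)) with clearance all round. Dwell, then raise.

move_arm --pt "0 0 0 0 0 0 0" --pt "0 0 0 0 0 0 0" --pt "0 0 0 0 0 0 0" --pt "0 0 0 0 0 0 0" --pt "0 0 0 0 0 0 0" --pt "0 0 0 0 0 0 0" --pt "0 0 0 0 0 0 0" --pt "0 0 0 0 0 0 0" --pt "0 0 0 0 0 0 0" --pt "0 0 0 0 0 0 0" --pt "0 0 0 0 0 0 0" --pt "0 0 0 0 0 0 0" --pt "0 0 0 0 0 0 0" --pt "0 0 0 0 0 0 0" --pt "0 0 0 0 0 0 0" --pt "0 0 0 0 0 0 0" --pt "0 0 0 0 0 0 0" --pt "0 0 0 0 0 0 0" --pt "0 0 0 0 0 0 0" --pt "0 0 0 0 0 0 0"

```text
time_s: 17.85
tcp_pos: [0.3887, 0.2488, 0.0596]
eef_rot: [180.0, -0.0, -114.3]
contact_force: [-1.0, -0.4, 0.1]
gripper_width: 0.0005
```

move_arm --pt "0 0 0 0 0 0 0" --pt "0 0 0 0 0 0 0" --pt "0 0 0 0 0 0 0" --pt "0 0 0 0 0 0 0" --pt "0 0 20 0 0 0 0" --pt "0 0 35 0 0 0 0" --pt "0 0 35 0 0 0 0" --pt "0 0 35 0 0 0 0" --pt "0 0 35 0 0 0 0" --pt "0 0 35 0 0 0 0" --pt "0 0 35 0 0 0 0" --pt "0 0 25 0 0 0 0" --pt "0 0 10 0 0 0 0" --pt "0 0 0 0 0 0 0" --pt "0 0 0 0 0 0 0" --pt "0 0 0 0 0 0 0" --pt "0 0 0 0 0 0 0" --pt "0 0 0 0 0 0 0"

```text
time_s: 19.65
tcp_pos: [0.3885, 0.2486, 0.3238]
eef_rot: [180.0, -0.1, -114.3]
contact_force: [-0.7, -0.5, -0.3]
gripper_width: 0.0009
```

```bash
python3 - <<'E'
from h import *
import pickle
a=cv2.imread('pics/side1.png'); s=shoot('side')['frame']; t0=load('top')['frame']; t=shoot('top')['frame']
b=cv2.resize(s,(784,588))
cv2.imwrite('pics/end.png',cv2.resize(np.hstack([t,cv2.absdiff(t,t0)]),(800,300)))
print(get_state()['tcp_pos'],get_state()['time_s'])
E
```

```text
[0.38861416 0.24874336 0.32417685] 19.75
```

View pics/end.png

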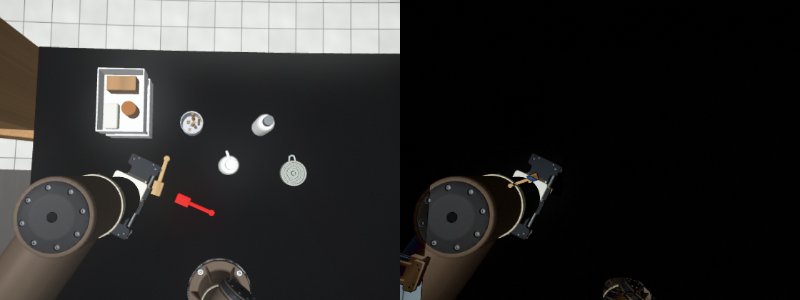

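The difference image shows change only where the arm is, so nothing visible has moved. The hand is at z = 0.324 m, above the required 0.255 m.

```bash
python3 -c "
from plant import *
print(close_job())"
```

```text
the job is handed in; nothing more can be done
None
```

I pointed at all three things in the order you asked, from straight above with the fingers shut, and handed the job in at about 20 s. I dwelt at each one for more than 2 s:

| Target | TCP position (m) | Height over it |
|---|---|---|
| Pump button | (0.480, -0.024, 0.185) | 3.0 cm |
| Middle of the funnel | (0.457, -0.281, 0.055) | 3.0 cm |
| Head of the larger bamboo brush | (0.389, 0.249, 0.060) | 3.0 cm |

- **Finish:** the hand ended raised at z = 0.324 m, about 17 cm above the pump bottle.
- **Nothing touched:** force readings stayed at noise level, below about 1.5 N. The before/after top view changed only where the arm itself is. The small bamboo brush is mostly hidden by the arm in that last picture; the arm stayed well above it.
- **On the way:** the path kept clear of the screw-capped bottle and the peg tin.
- **One disagreement:** in the side view, the funnel's central ring looked about 10 mm lower than the stated 25 mm. The top and side views still agree on its xy to within about 3 mm, so I used the stated height. If the ring really is lower, the fingertips were about 4 cm over it.

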